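# Release the key that was left latched

## Robot

A 6-joint arm with a two-finger parallel gripper is mounted at the origin on a cart in front of the work surface, level with it; the furniture and walls round the work are solid. World frame = base frame: x ahead of the robot, y to its left, z up, the work surface at z = 0. Lengths are in m, angles in degrees, forces in N, time in s.
With the tool pointing down it reaches from about 0.25 to 0.725 m from the base axis. Payload 4 kg.
Tool frame: the origin (TCP) lies on the centre line of the jaws, within the pads' length; the fingertips stand bot.finger_overhang ahead of it and the grasp point (between the pads) lies 11 mm behind it (bot.finger_overhang is the distance from the TCP to the fingertips, in m); z points along the fingers, y is the direction in which the jaws open and shut (so a half turn about z gives the same grasp; the last joint's range is limited). The gripper opens to 85 mm and grips with 20 to 120 N. Pads are 22 mm wide; open, the fingers measure 114 mm over their backs; the gripper's body (76 mm by 85 mm) begins 54 mm behind the grasp point. The pads swing forward as they close: fully open they stand 13 mm farther back than shut.
Start: joints at [67.838, 13.785, 0.286, 76.501, 0, 90], TCP at [0.189, 0.463, 0.239] pointing down, gripper open.
Joint ranges: [-155.79, 155.79], [-60.16, 107.12], [-62.33, 73.08], [-114, 123.19], [-81.49, 82.49], [-180, 180]. Speed limits (degrees/s): [159.86, 159.86, 180, 180, 180, 180].

## Interface

Orientations are given as a 3x3 rotation matrix whose columns are the frame's x, y, z axes.
In Python, from rig import bot, viewer gives the robot as it stands.
- The arm moves only by the tool carry_out, never from a script. Its argument "moves" is a list of rows, each a list of 5 numbers: the opening in per cent of the stroke, from 0 (shut) to 100 (fully open), then the shift along the tool's x, y, z in mm, then the turn about the tool's z in degrees. A call has 1 to 10 rows; each row is the pose to reach, as a shift and turn from the pose commanded when the call began, along the tool's axes at that moment; what a row does not reach only later rows make up. A row lasts 1/12 s, in which the tool goes at most 41.7 mm and 7.16 degrees, less where a joint would pass 70% of its speed; a pose out of reach is approached as far as the arm can. A call with a gripper value outside its range is refused whole. The fingers move at their own pace and stop on an object; the grip force is fixed at half the most. Time passes only in rows, so rows that repeat a pose let the fingers close. It gives the time, the measured TCP pose, the force and the opening at its end, in the units of the state.
- bot.read_state(): the state, without advancing time (a new reading comes with each control period).
- viewer.capture(name): name is "side" or "top" or "wrist"; returns a dict with "img" (480x640x3 uint8, red, green, blue), "intrinsics" (3x3 intrinsics, pixels), "T" (4x4, takes a point from camera to world coordinates). Camera axes: x right, y up, looking along -z (the intrinsics and any distortion apply to the point x, -y, -z); pixel columns grow to the right and rows downward; lengths in m; the calibration is good to about 2 mm. A picture is of the moment at which its call begins. There is no depth.
- bot.close_job(): hands the job in, once; it reports no verdict.
The state is a dict: "time": time; "joint_positions": joint angles; "qvel": joint speeds; "effort": joint torques, N m; "ee_pos": TCP position; "orientation": TCP orientation; "wrist_force": force on the tool from outside, world axes, zero at the start; "wrist_torque": the same for the moment, N m; "gripper_width": opening from 0.0 (shut) to 1.0 (fully open).
Only numpy, scipy, OpenCV 4.12 (cv2) and the standard library are available. Lean on these libraries where they do the work, as an engineer would, in place of code of your own. Each camera call takes 0.05 s, during which the arm holds its last target.

## Task

One of the four identical keys on the control box was left latched down. With the fingertips, tap the keys lightly one after another from left to right as seen from the robot, to feel which one is already down; only after all four have been tapped, press that one firmly to its stop and let go, so that it springs up and all four keys stand up level. Do not press the other keys down, and leave the things round the box where they stand.

Things in the scene. Friction and masses are not known exactly. Their poses are not given: they have to be found in the camera images.
- control_box: Low white control box, fixed, 120 (x) x 236 (y) x 45 mm high, four identical grey keys in one row on its metal top. Origin: centre of its underside, on the worktop; z up, y along the row towards the left-most key, x away from the robot. The key centres lie at x = 0 and y = +75, +25, -25 and -75 mm (left to right), 50 mm apart. Which named key sits where changes.
- key_a_top (a point): Centre of the top face of one key, a square 30 x 30 mm grey cap (axes as the control box); it moves with the key. Top face 61 mm above the worktop when the key is up, 55 mm when latched, 49 mm when pressed to its stop. The letter says nothing about its place in the row or about which is latched.
- key_a (a joint): How far this key is down, in m: 0 up, 0.006 latched, 0.012 at its stop. A free key is a spring, 1.5 N at the top plus 1 N per mm, and comes up by itself; more than 8 mm (9.5 N) down counts as pressed and must not happen. The latched key gives only from about 7.5 N; pushed to its stop (13.5 N) it unlatches (from 8.5 mm on it may) and springs up when let go.
- key_b_top (a point): Centre of the top face of one key, a square 30 x 30 mm grey cap (axes as the control box); it moves with the key. Top face 61 mm above the worktop when the key is up, 55 mm when latched, 49 mm when pressed to its stop. As the other keys.
- key_b (a joint): How far this key is down, in m: 0 up, 0.006 latched, 0.012 at its stop. Same springs and latch as key_a.
- key_c_top (a point): Centre of the top face of one key, a square 30 x 30 mm grey cap (axes as the control box); it moves with the key. Top face 61 mm above the worktop when the key is up, 55 mm when latched, 49 mm when pressed to its stop. As the other keys.
- key_c (a joint): How far this key is down, in m: 0 up, 0.006 latched, 0.012 at its stop. Same springs and latch as key_a.
- key_d_top (a point): Centre of the top face of one key, a square 30 x 30 mm grey cap (axes as the control box); it moves with the key. Top face 61 mm above the worktop when the key is up, 55 mm when latched, 49 mm when pressed to its stop. As the other keys.
- key_d (a joint): How far this key is down, in m: 0 up, 0.006 latched, 0.012 at its stop. Same springs and latch as key_a.
- stopper: Brown rubber stopper, 28 mm wide, 24 mm high, in front of the box; leave alone. Origin: centre of its underside.
- tweezers: White tweezers, 14 x 121 x 10 mm, lying along y in front of the box; leave alone. Origin: centre of the underside.
- vial: Small glass vial with blue cap, 23 mm wide, 44 mm high, left of the box; leave alone. Origin: centre of its underside.
- bottle: Amber bottle with black cap, 46 mm wide, 91 mm high, right of the box; leave alone. Origin: centre of its underside.
- burette_stand_r: Tall burette stand with clamp arms at its top, fixed to the right of the work; keep the whole arm clear of it. Origin: centre of its underside.

How it is judged (in metres and radians):
On the way, in this order (a step that is already met when the one before it is completed fails the run):
1. tap the left-most key with the fingers (((y of key_a_top in the frame of control_box between 0.06 and 0.09 m and contact force between the fingers and key_a above 0.5 N) or (y of key_b_top in the frame of control_box between 0.06 and 0.09 m and contact force between the fingers and key_b above 0.5 N) or (y of key_c_top in the frame of control_box between 0.06 and 0.09 m and contact force between the fingers and key_c above 0.5 N) or (y of key_d_top in the frame of control_box between 0.06 and 0.09 m and contact force between the fingers and key_d above 0.5 N))), for 0.03 s.
2. tap the second from the left key with the fingers (((y of key_a_top in the frame of control_box between 0.01 and 0.04 m and contact force between the fingers and key_a above 0.5 N) or (y of key_b_top in the frame of control_box between 0.01 and 0.04 m and contact force between the fingers and key_b above 0.5 N) or (y of key_c_top in the frame of control_box between 0.01 and 0.04 m and contact force between the fingers and key_c above 0.5 N) or (y of key_d_top in the frame of control_box between 0.01 and 0.04 m and contact force between the fingers and key_d above 0.5 N))), for 0.03 s.
3. tap the third from the left key with the fingers (((y of key_a_top in the frame of control_box between -0.04 and -0.01 m and contact force between the fingers and key_a above 0.5 N) or (y of key_b_top in the frame of control_box between -0.04 and -0.01 m and contact force between the fingers and key_b above 0.5 N) or (y of key_c_top in the frame of control_box between -0.04 and -0.01 m and contact force between the fingers and key_c above 0.5 N) or (y of key_d_top in the frame of control_box between -0.04 and -0.01 m and contact force between the fingers and key_d above 0.5 N))), for 0.03 s.
4. tap the right-most key with the fingers (((y of key_a_top in the frame of control_box between -0.09 and -0.06 m and contact force between the fingers and key_a above 0.5 N) or (y of key_b_top in the frame of control_box between -0.09 and -0.06 m and contact force between the fingers and key_b above 0.5 N) or (y of key_c_top in the frame of control_box between -0.09 and -0.06 m and contact force between the fingers and key_c above 0.5 N) or (y of key_d_top in the frame of control_box between -0.09 and -0.06 m and contact force between the fingers and key_d above 0.5 N))), for 0.03 s.
5. then the latched key, pressed to its stop, has sprung up (value of joint key_c below 0.0015 m), for 0.1 s.
At the end, for the whole second after the job is handed in: all four keys stand up (each within 1.5 mm of its top position) and the stopper, tweezers, vial and bottle are within 20 mm of where they stood (value of joint each of key_a, key_b, key_c, key_d below 0.0015 m and distance of each of stopper, tweezers, vial, bottle from where it was at the start of the episode below 0.02 m); the robot touches nothing.
It fails at once if a key that was not latched is pressed more than 8 mm down (value of joint any of key_a, key_b, key_d above 0.008 m).
It fails at once if a thing standing round the box is lifted or moved more than 20 mm (distance of any of stopper, tweezers, vial, bottle from where it was at the start of the episode above 0.02 m).
It fails at once if a key is hit with more than 60 N (contact force between the fingers and key_a above 60 N or contact force between the fingers and key_b above 60 N or contact force between the fingers and key_c above 60 N or contact force between the fingers and key_d above 60 N).
It also fails if it takes over 54 s, if anything falls off the work surface, if the arm or the gripper's body presses on something with over 40 N, if the wrist force passes 120 N, or if a joint passes its speed limit or range.

## Working session

There is one attempt and no reset: what is moved stays moved. The work goes in short steps, Python scripts to look and compute and a tool call to move; the robot and the scene stay as the last step left them, time stands still between calls to the robot, and variables do not carry over. Pictures are saved under pics/ and viewed, and the job is handed in when it is done.

Besides the shell and the picture viewer there is one more tool, called after "Request:" as name(argument=value, ...), one argument or row to a line, values as JSON. carry_out: Moves the arm, as the interface text tells. Its arguments: {"type":"object","properties":{"moves":{"type":"array"}},"required":["moves"]}

```bash
ls; mkdir -p pics
python3 - <<'E'
from rig import bot, viewer
import cv2, numpy as np
s=bot.read_state(); print(s); print(bot.finger_overhang)
for n in ["side","top","wrist"]:
    c=viewer.capture(n); cv2.imwrite(f"pics/{n}0.png",c["img"][:,:,::-1]); print(n,c["intrinsics"],c["T"].round(4), [k for k in c])
E
```

```text
pics
{'time': 0.0, 'joint_positions': array([6.78409410e+01, 1.38322184e+01, 2.14125320e-01, 7.65021318e+01,
       1.27918571e-03, 9.00004397e+01]), 'qvel': array([-0.07557247,  0.03417051, -0.03821106,  0.07046546, -0.05631819,
       -0.00128989]), 'effort': array([ 3.11833537e-04, -3.72317791e+01,  2.52408224e+01,  1.68437522e-02,
       -1.61852910e-06, -7.72960277e-06]), 'ee_pos': array([0.18835145, 0.46250302, 0.23841551]), 'orientation': array([[-9.26137424e-01,  3.77185382e-01, -8.12118976e-04],
       [ 3.77186256e-01,  9.26135403e-01, -1.93491667e-03],
       [ 2.23098497e-05, -2.09831886e-03, -9.99997798e-01]]), 'wrist_force': array([-0.25125052,  0.82072944, -0.56683234]), 'wrist_torque': array([ 0.01905644, -0.01244883, -0.01282309]), 'gripper_width': 0.9983127923826901}
0.008
side [[517.94412518   0.         316.35463922]
 [  0.         517.94412518 235.01365078]
 [  0.           0.           1.        ]] [[-0.9966 -0.0484  0.0664  0.6294]
 [ 0.0813 -0.4636  0.8823  0.9299]
 [-0.0119  0.8847  0.4659  0.5322]
 [ 0.      0.      0.      1.    ]] ['img', 'intrinsics', 'T']
top [[578.37402277   0.         312.36570647]
 [  0.         578.37402277 238.82280128]
 [  0.           0.           1.        ]] [[ 0.0193  0.9949 -0.0987  0.4339]
 [-0.9998  0.0195  0.0015  0.0597]
 [ 0.0034  0.0987  0.9951  1.3791]
 [ 0.      0.      0.      1.    ]] ['img', 'intrinsics', 'T']
wrist [[390.63766194   0.         318.39895236]
 [  0.         390.63766194 237.86307267]
 [  0.           0.           1.        ]] [[ 0.3779 -0.8919 -0.2482  0.1243]
 [ 0.9258  0.3634  0.1039  0.4895]
 [-0.0025 -0.269   0.9631  0.3734]
 [ 0.      0.      0.      1.    ]] ['img', 'intrinsics', 'T']
```

View pics/side0.png

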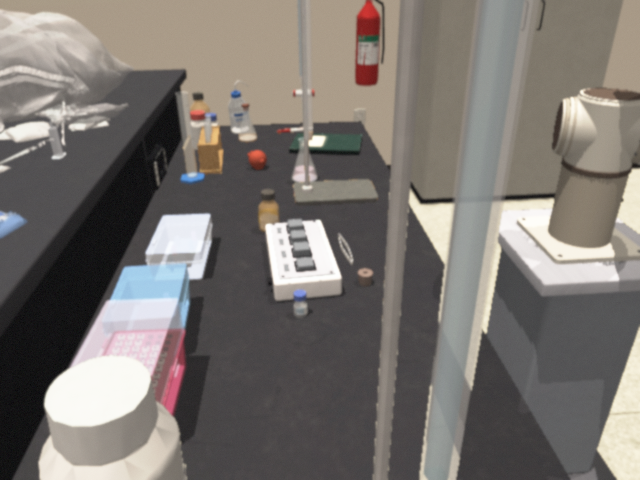

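View pics/top0.png

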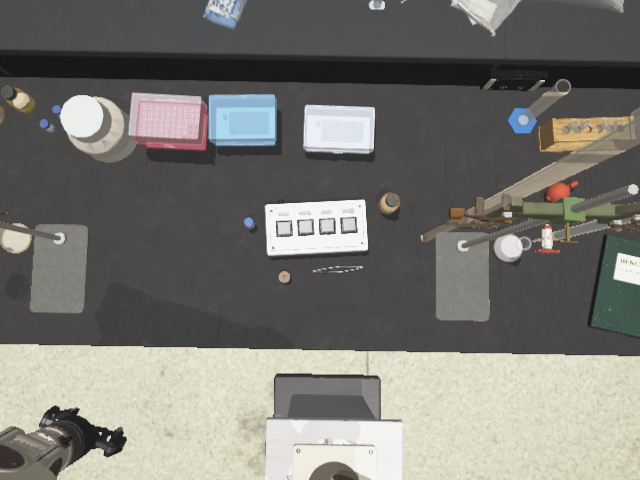

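View pics/wrist0.png

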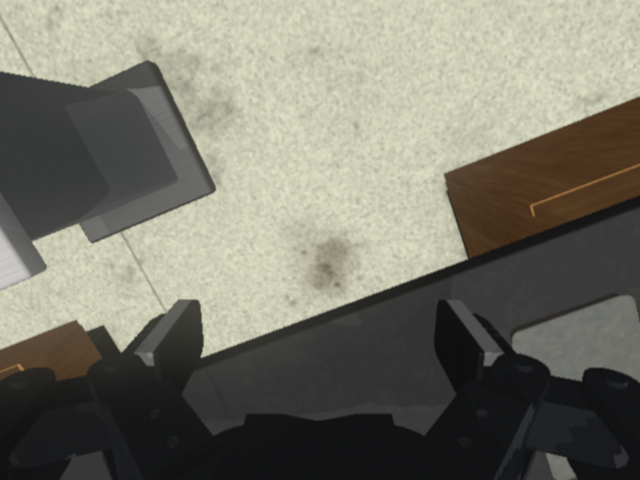

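The top view shows the box at pixels (265–368, 200–256), with its keys at about (284,228), (306,227), (327,226) and (348,225). The vial is at (249,223), the bottle at (389,204), the stopper at (285,277) and the tweezers at (338,269). In the side view the box spans (265–340, 220–300). Next I'll measure with masks.

```bash
cat > h.py <<'E'
import numpy as np, cv2
def ray(c,u,v):
    K=c["intrinsics"];T=c["T"]
    d=np.linalg.inv(K)@[u,v,1]; d=T[:3,:3]@[d[0],-d[1],-d[2]]
    return T[:3,3],d/np.linalg.norm(d)
def plane(c,u,v,z):
    o,d=ray(c,u,v); return o+d*(z-o[2])/d[2]
def tri(r1,r2):
    A=np.zeros((3,3));b=np.zeros(3)
    for o,d in (r1,r2):
        P=np.eye(3)-np.outer(d,d);A+=P;b+=P@o
    x=np.linalg.solve(A,b); return x,[np.linalg.norm((np.eye(3)-np.outer(d,d))@(x-o)) for o,d in (r1,r2)]
E
python3 - <<'E'
from rig import bot, viewer
import cv2, numpy as np
from h import *
for n,(x0,y0,x1,y1) in {"top":(235,180,415,300),"side":(230,170,390,330)}.items():
    c=viewer.capture(n); im=c["img"]
    cr=cv2.resize(im[y0:y1,x0:x1],None,fx=4 if n=="top" else 3.7,fy=4 if n=="top" else 3.7,interpolation=cv2.INTER_CUBIC)
    cv2.imwrite(f"pics/{n}1.png",cr[:,:,::-1])
    hsv=cv2.cvtColor(im,cv2.COLOR_RGB2HSV)
    m=((hsv[...,2]>130)&(hsv[...,1]<60)).astype(np.uint8)
    mm=np.zeros_like(m); mm[y0:y1,x0:x1]=m[y0:y1,x0:x1]
    cs,_=cv2.findContours(mm,cv2.RETR_CCOMP,cv2.CHAIN_APPROX_NONE)
    for q in cs:
        a=cv2.contourArea(q)
        if a>25:
            r=cv2.minAreaRect(q); print(n,a,r)
            if a>2000: print(cv2.boxPoints(r), [plane(c,*p,0.045).round(4) for p in cv2.boxPoints(r)])
            elif n=="top": print(plane(c,*r[0],.061).round(4))
E
```

```text
top 36.0 ((283.339599609375, 276.3113098144531), (9.615238189697266, 11.126204490661621), 15.945395469665527)
[0.4776 0.1221 0.061 ]
top 5078.5 ((315.7403259277344, 227.0662841796875), (51.717891693115234, 101.6487808227539), 86.98721313476562)
[[263.62704 203.91434]
 [365.13535 198.57181]
 [367.8536  250.21823]
 [266.3453  255.56076]] [array([0.6457, 0.1729, 0.045 ]), array([ 0.663 , -0.0637,  0.045 ]), array([ 0.5422, -0.0712,  0.045 ]), array([0.5252, 0.1633, 0.045 ])]
top 27.5 ((290.5, 225.5), (3.0, 11.0), 0.0)
[0.5943 0.1085 0.061 ]
top 105.5 ((283.5, 228.5), (17.0, 17.0), 90.0)
[0.5871 0.1244 0.061 ]
top 119.0 ((305.0, 227.5), (17.0, 18.0), 90.0)
[0.5904 0.0751 0.061 ]
top 113.5 ((326.5, 226.5), (17.0, 17.0), 90.0)
[0.5937 0.0258 0.061 ]
top 93.5 ((348.5, 225.5), (17.0, 17.0), 90.0)
[ 0.597  -0.0246  0.061 ]
side 75.5 ((299.94232177734375, 306.2884826660156), (12.159200668334961, 9.60969066619873), 11.309932708740234)
side 159.5 ((345.1999816894531, 248.4000244140625), (31.304948806762695, 7.155416965484619), 63.43495178222656)
side 42.0 ((345.18914794921875, 247.8648681640625), (14.879697799682617, 4.184914588928223), 54.462318420410156)
side 256.5 ((386.0, 279.5), (99.0, 6.0), 90.0)
side 4746.0 ((303.4700012207031, 257.7900085449219), (80.04450225830078, 69.4378890991211), 81.8698959350586)
[[263.44 223.08]
 [332.18 213.26]
 [343.5  292.5 ]
 [274.76 302.32]] [array([ 0.6671, -0.0584,  0.045 ]), array([ 0.5172, -0.0911,  0.045 ]), array([0.5317, 0.2168, 0.045 ]), array([0.6462, 0.2338, 0.045 ])]
side 122.5 ((305.0, 266.0), (10.0, 22.0), 90.0)
side 167.0 ((301.5, 252.5), (21.0, 11.0), 0.0)
side 106.0 ((297.5, 239.5), (19.0, 9.0), 0.0)
side 91.5 ((295.0, 229.0), (8.0, 18.0), 90.0)
side 1602.5 ((334.0, 185.0), (30.0, 84.0), 90.0)
```

View pics/top1.png

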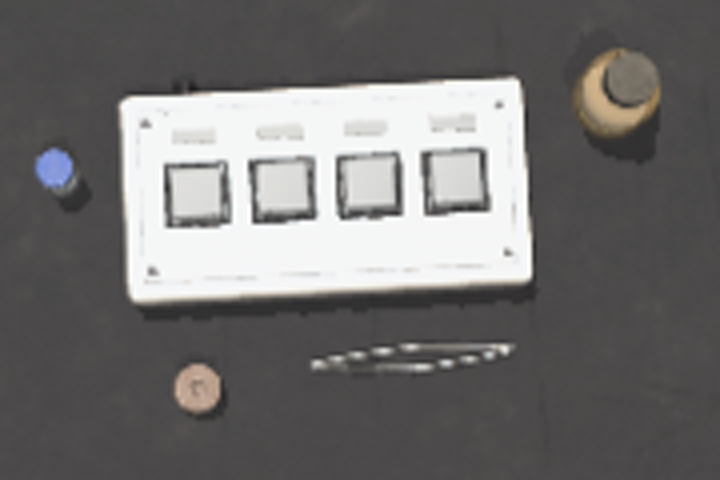

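View pics/side1.png

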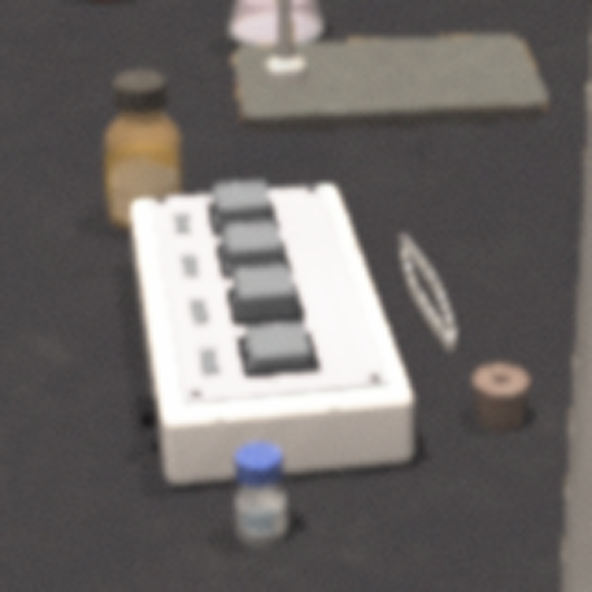

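The side view suggests the nearest key, which is the robot's left-most, sits lower. The taps will show whether that's right. First I'll triangulate the key tops and locate the stand.

Run:
```python
from rig import bot, viewer
import cv2, numpy as np
from h import *
t=viewer.capture("top"); s=viewer.capture("side")
g=cv2.cvtColor(s["img"],cv2.COLOR_RGB2GRAY)
sub=g[215:275,280:320]
m=((sub>95)&(sub<165)).astype(np.uint8)
m=cv2.morphologyEx(m,cv2.MORPH_OPEN,np.ones((3,3),np.uint8))
n,l,st,ce=cv2.connectedComponentsWithStats(m)
sc=[]
for i in range(1,n):
    if st[i,4]>40: print(st[i],ce[i]+[280,215]); sc.append(ce[i]+[280,215])
sc=sorted(sc,key=lambda p:-p[1])
# fallback hand-read centres
hand=[(305.1,262.7),(300.8,246.0),(298.1,235.0),(295.1,223.0)]
for pts in (sc,hand):
  for p,q in zip([(283.5,228.5),(305,227.5),(326.5,226.5),(348.5,225.5)],pts):
    x,e=tri(ray(t,*p),ray(s,*q)); print(x.round(4),np.round(e,4))
for n,p,z in [("standR base",(462,246),0.),("standR arm tip",(423,238),.5),("standL",(60,238),0),("bottle cap",(392,200),.091),("vial cap",(249,222),.044)]:
    print(n,plane(t,*p,z).round(3))
```

```text
[0.5891 0.1247 0.0514] [0.0009 0.0009]
[0.5928 0.0749 0.0586] [0.0021 0.0021]
[0.5959 0.0255 0.0564] [0.0017 0.0017]
[ 0.5992 -0.025   0.0579] [0.0019 0.0019]
standR base [ 0.56  -0.301  0.   ]
standR arm tip [ 0.526 -0.111  0.5  ]
standL [0.561 0.661 0.   ]
bottle cap [ 0.653 -0.12   0.091]
vial cap [0.603 0.206 0.044]
```

Request:
carry_out(
  moves=[
    [0,0,0,0,-7],
    [0,0,0,0,-14],
    [0,0,0,0,-21],
    [0,0,0,0,-26],
    [0,0,0,0,-26],
  ],
)

```text
time: 0.77
ee_pos: [0.1886, 0.463, 0.2393]
orientation: [[-0.998, -0.068, -0.0], [-0.068, 0.998, -0.0], [0.0, -0.0, -1.0]]
wrist_force: [0.8, 0.2, -0.1]
gripper_width: 0.3
```

Request:
carry_out(
  moves=[
    [0,-376,-365,0,0],
    [0,-376,-365,0,0],
    [0,-376,-365,0,0],
    [0,-376,-365,0,0],
    [0,-376,-365,0,0],
    [0,-376,-365,0,0],
    [0,-376,-365,0,0],
    [0,-376,-365,0,0],
    [0,-376,-365,0,0],
    [0,-376,-365,0,0],
  ],
)

```text
time: 1.6
ee_pos: [0.5077, 0.1918, 0.2395]
orientation: [[-0.998, -0.064, 0.0], [-0.064, 0.998, 0.0], [-0.0, 0.0, -1.0]]
wrist_force: [0.9, 0.5, 0.7]
gripper_width: -0.001
```

Run:
```python
from rig import bot, viewer
import cv2, numpy as np
from h import *
s=bot.read_state(); print(s['ee_pos'],s['wrist_force'],s['orientation'].round(3),s['gripper_width'])
c=viewer.capture("side")
for v in (0,60,120,180):
    o,d=ray(c,304,v); print(v,(o+d*(-0.301-o[1])/d[1]).round(3))
for n in ("side","top","wrist"): 
    cv2.imwrite(f"pics/{n}2.png",viewer.capture(n)["img"][:,:,::-1])
```

```text
[0.50766448 0.19181866 0.23945337] [0.93308211 0.52107204 0.67421881] [[-0.998 -0.064  0.   ]
 [-0.064  0.998  0.   ]
 [-0.     0.    -1.   ]] -0.0006222673580604972
0 [ 0.557 -0.301  0.46 ]
60 [ 0.56  -0.301  0.335]
120 [ 0.563 -0.301  0.197]
180 [ 0.566 -0.301  0.042]
```

View pics/top2.png

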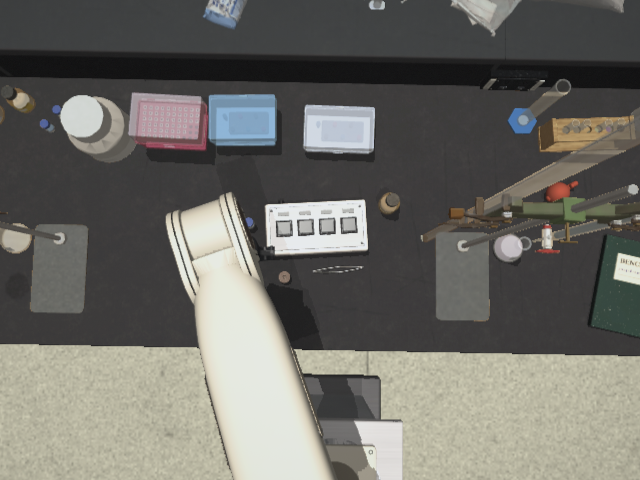

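View pics/side2.png

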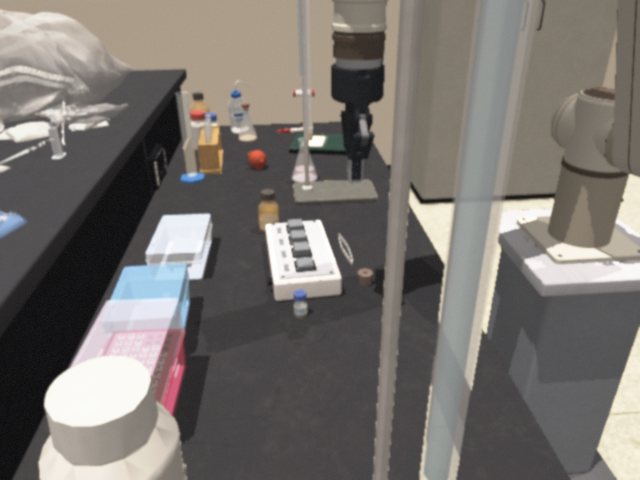

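View pics/wrist2.png

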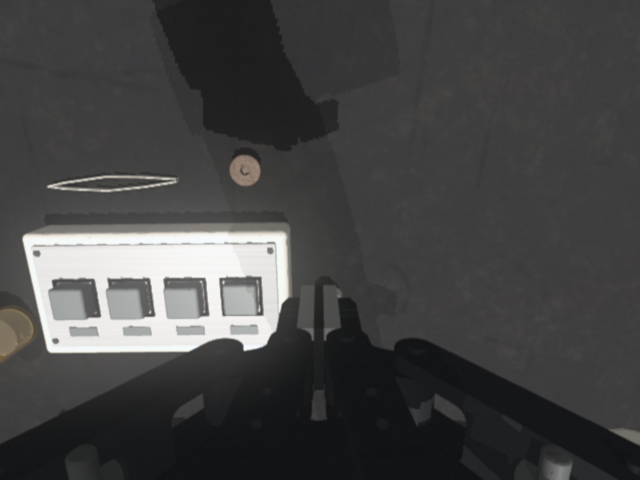

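Request:
carry_out(
  moves=[
    [0,-40,-40,0,0],
    [0,-72,-70,0,0],
    [0,-72,-70,40,0],
    [0,-72,-70,80,0],
    [0,-72,-70,80,0],
    [0,-72,-70,80,0],
    [0,-72,-70,80,0],
  ],
)

```text
time: 2.38
ee_pos: [0.583, 0.1301, 0.1613]
orientation: [[-0.998, -0.069, 0.002], [-0.069, 0.998, 0.001], [-0.002, 0.001, -1.0]]
wrist_force: [-0.1, -0.8, 0.3]
gripper_width: -0.002
```

Run:
```python
from rig import bot, viewer
import cv2
s=bot.read_state(); print(s['ee_pos'],s['wrist_force'],s['orientation'].round(3),s['gripper_width'])
cv2.imwrite("pics/top3.png",cv2.resize(viewer.capture("top")["img"][150:330,150:480],None,fx=2,fy=2)[:,:,::-1])
cv2.imwrite("pics/wrist3.png",viewer.capture("wrist")["img"][:,:,::-1])
cv2.imwrite("pics/side3.png",viewer.capture("side")["img"][:,:,::-1])
```

```text
[0.58304509 0.13006792 0.16133934] [-0.11557337 -0.77070638  0.25911686] [[-0.998 -0.069  0.002]
 [-0.069  0.998  0.001]
 [-0.002  0.001 -1.   ]] -0.0024790204072172384
```

View pics/wrist3.png

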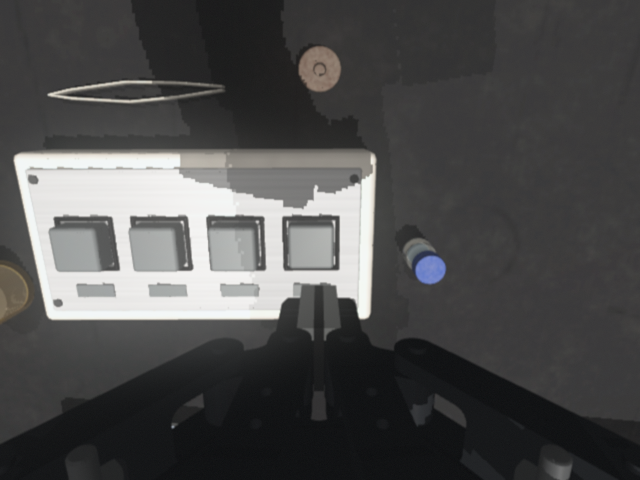

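View pics/side3.png

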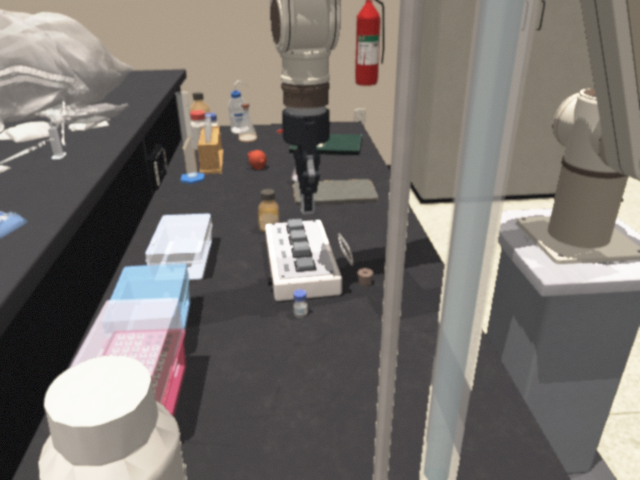

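View pics/top3.png

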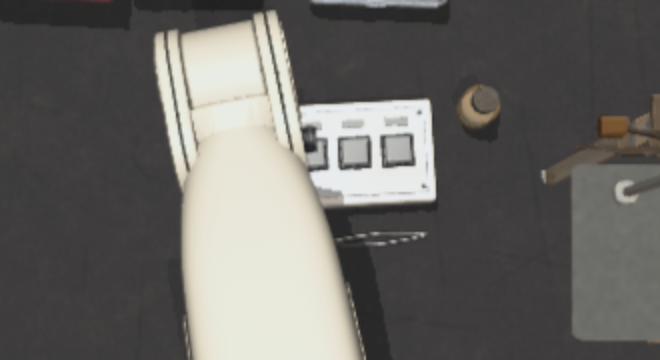

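The wrist view shows the left-most key at (311,243) without the parallax offset the other three have. The stopper, vial and tweezers haven't moved. Next I'll centre over key 1 and approach it.

Request:
carry_out(
  moves=[
    [0,-5,-6,30,0],
    [0,-5,-6,60,0],
    [0,-5,-6,80,0],
    [0,-5,-6,80,0],
    [0,-5,-6,80,0],
    [0,-5,-6,80,0],
  ],
)

```text
time: 3.03
ee_pos: [0.59, 0.1235, 0.082]
orientation: [[-0.998, -0.067, 0.004], [-0.067, 0.998, 0.001], [-0.004, 0.001, -1.0]]
wrist_force: [0.8, -0.1, 0.6]
gripper_width: -0.005
```

Run:
```python
from rig import bot, viewer
import cv2
from h import *
s=bot.read_state(); print(s['ee_pos'],s['wrist_force'])
c=viewer.capture("wrist")
cv2.imwrite("pics/wrist4.png",c["img"][:,:,::-1])
# project key points & tip to check
K=c["intrinsics"];T=np.linalg.inv(c["T"])
for p in [(.588,.1245,.055),(.5915,.075,.061),(.595,.0256,.061),(.598,-.025,.061),tuple(s['ee_pos']+[0,0,-.008])]:
    q=T[:3,:3]@np.array(p)+T[:3,3]; q=K@[q[0],-q[1],-q[2]]; print((q[:2]/q[2]).round(1))
```

```text
[0.59001915 0.12352481 0.08201913] [ 0.82395698 -0.14018268  0.62604676]
[318.7 285.3]
[203.5 291.1]
[ 88.5 291.6]
[-29.4 290.8]
[316.  308.3]
```

View pics/wrist4.png

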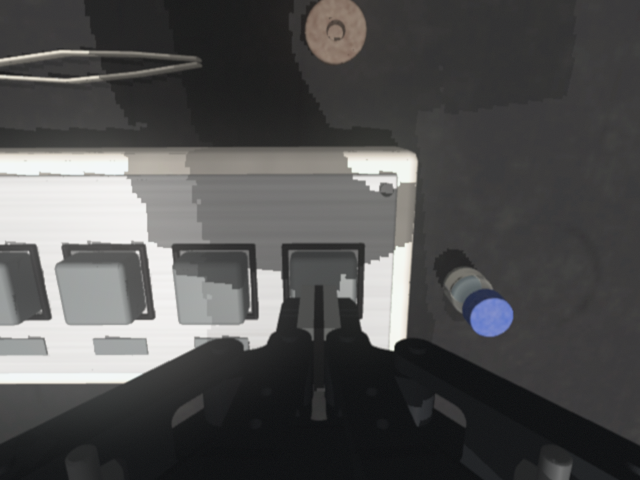

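The tip is at z ≈ 0.074, lined up over key 1. I'll descend in steps and watch the force.

Request:
carry_out(
  moves=[
    [0,1,0,8,0],
    [0,1,0,13,0],
    [0,1,0,15,0],
    [0,1,0,16,0],
    [0,1,0,16,0],
    [0,1,0,16,0],
    [0,1,0,16,0],
  ],
)

```text
time: 3.67
ee_pos: [0.5873, 0.1227, 0.0634]
orientation: [[-0.998, -0.067, 0.0], [-0.067, 0.998, 0.0], [-0.0, 0.0, -1.0]]
wrist_force: [-0.6, -0.1, 0.9]
gripper_width: -0.0
```

Request:
carry_out(
  moves=[
    [0,0,0,0.5,0],
    [0,0,0,0.5,0],
    [0,0,0,1,0],
    [0,0,0,1,0],
  ],
)

```text
time: 4.0
ee_pos: [0.5873, 0.1227, 0.0631]
orientation: [[-0.998, -0.067, 0.0], [-0.067, 0.998, 0.0], [-0.0, 0.0, -1.0]]
wrist_force: [-2.2, -0.5, 5.6]
gripper_width: 0.0
```

Key 1 is stiff at tip z ≈ 0.055 (5.6 N), so it is latched. Now key 2.

Request:
carry_out(
  moves=[
    [0,0,0,1,0],
    [0,0,0,-10,0],
    [0,0,0,-20,0],
    [0,-1,-20,-20,0],
    [0,-1,-40,-20,0],
    [0,-1,-48,-20,0],
    [0,-1,-48,-20,0],
    [0,-1,-48,-20,0],
    [0,-1,-48,-20,0],
  ],
)

```text
time: 4.75
ee_pos: [0.5915, 0.0756, 0.0824]
orientation: [[-0.998, -0.067, -0.0], [-0.067, 0.998, 0.001], [-0.0, 0.001, -1.0]]
wrist_force: [0.5, -0.5, -0.4]
gripper_width: 0.006
```

Request:
carry_out(
  moves=[
    [0,0,0,7,0],
    [0,0,0,11,0],
    [0,0,0,13,0],
    [0,0,0,14,0],
    [0,0,0,15,0],
    [0,0,0,15.5,0],
    [0,0,0,15.5,0],
    [0,0,0,15.5,0],
  ],
)

```text
time: 5.42
ee_pos: [0.5915, 0.0752, 0.0671]
orientation: [[-0.998, -0.067, 0.0], [-0.067, 0.998, 0.0], [-0.0, 0.0, -1.0]]
wrist_force: [-1.6, 1.5, 3.4]
gripper_width: 0.003
```

Run:
```python
from rig import bot
s=bot.read_state(); print(s['ee_pos'],s['wrist_force'])
```

```text
[0.59145846 0.07517931 0.06711351] [-1.59255125  1.49049338  3.40855505]
```

Key 2 yields: 3.4 N at 1.9 mm, which is exactly a free key. Key 3 next.

Request:
carry_out(
  moves=[
    [0,0,0,-8,0],
    [0,0,0,-15,0],
    [0,0,-20,-15,0],
    [0,0,-40,-15,0],
    [0,0,-50,-15,0],
    [0,0,-50,-15,0],
    [0,0,-50,-15,0],
    [0,0,-50,-15,0],
  ],
)

```text
time: 6.08
ee_pos: [0.5948, 0.0255, 0.0819]
orientation: [[-0.998, -0.067, 0.0], [-0.067, 0.998, 0.0], [-0.0, 0.0, -1.0]]
wrist_force: [-0.2, 0.3, -0.8]
gripper_width: 0.002
```

Request:
carry_out(
  moves=[
    [0,0,0,7,0],
    [0,0,0,11,0],
    [0,0,0,13,0],
    [0,0,0,14,0],
    [0,0,0,15,0],
    [0,0,0,15,0],
    [0,0,0,15,0],
    [0,0,0,15,0],
  ],
)

```text
time: 6.75
ee_pos: [0.5948, 0.0253, 0.0671]
orientation: [[-0.998, -0.067, 0.0], [-0.067, 0.998, 0.0], [-0.0, 0.0, -1.0]]
wrist_force: [-1.9, 1.6, 3.3]
gripper_width: 0.002
```

Run:
```python
from rig import bot,viewer
import cv2
s=bot.read_state(); print(s['ee_pos'],s['wrist_force'])
cv2.imwrite("pics/top5.png",viewer.capture("top")["img"][:,:,::-1])
cv2.imwrite("pics/wrist5.png",viewer.capture("wrist")["img"][:,:,::-1])
```

```text
[0.59483534 0.02533039 0.06710058] [-1.85269222  1.57531785  3.2675545 ]
```

View pics/top5.png

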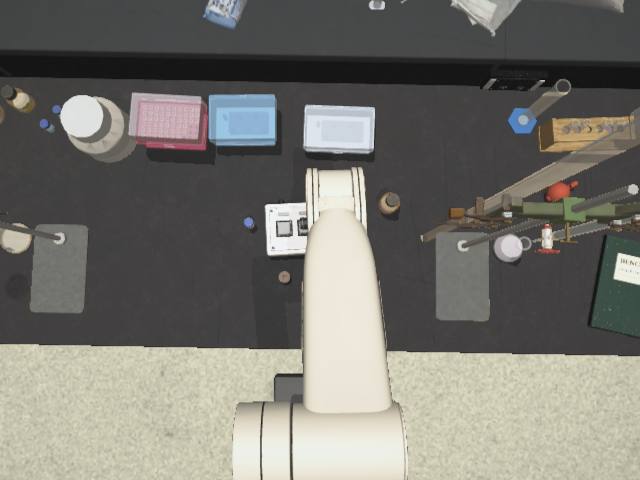

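View pics/wrist5.png

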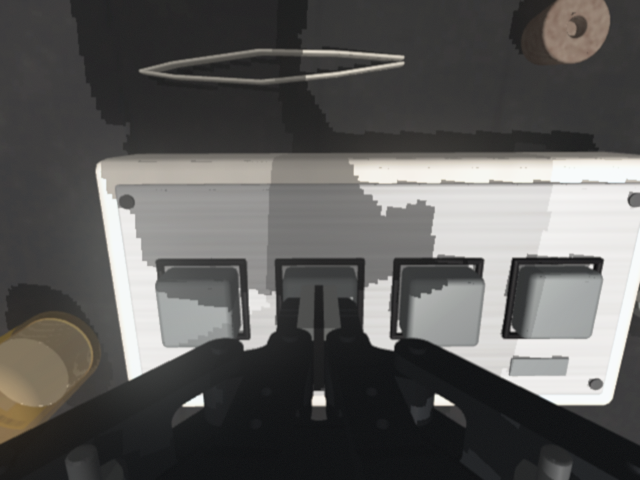

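Key 3 is free (3.3 N). In the top view the wrist's right edge is at column 366. Another 50 mm puts it near 396, still short of the clamp tip at 423.

Request:
carry_out(
  moves=[
    [0,0,0,-8,0],
    [0,0,0,-15,0],
    [0,0,-20,-15,0],
    [0,0,-40,-15,0],
    [0,0,-49,-15,0],
    [0,0,-49,-15,0],
    [0,0,-49,-15,0],
    [0,0,-49,-15,0],
  ],
)

```text
time: 7.52
ee_pos: [0.598, -0.0233, 0.0818]
orientation: [[-0.998, -0.067, -0.0], [-0.067, 0.998, 0.0], [0.0, 0.0, -1.0]]
wrist_force: [0.6, 0.2, -0.1]
gripper_width: 0.002
```

Request:
carry_out(
  moves=[
    [0,0,0,7,0],
    [0,0,0,11,0],
    [0,0,0,13,0],
    [0,0,0,14,0],
    [0,0,0,15,0],
    [0,0,0,15,0],
    [0,0,0,15,0],
    [0,0,0,15,0],
  ],
)

```text
time: 8.18
ee_pos: [0.5981, -0.0236, 0.0671]
orientation: [[-0.998, -0.067, 0.0], [-0.067, 0.998, 0.0], [-0.0, 0.0, -1.0]]
wrist_force: [-1.7, 0.7, 3.3]
gripper_width: 0.001
```

Request:
carry_out(
  moves=[
    [0,0,0,0,0],
    [0,0,0,-10,0],
    [0,0,0,-20,0],
    [0,0,40,-20,0],
    [0,0,80,-20,0],
    [0,0,120,-20,0],
    [0,0,148,-20,0],
    [0,0,148,-20,0],
    [0,0,148,-20,0],
    [0,0,148,-20,0],
  ],
)

```text
time: 9.02
ee_pos: [0.5886, 0.1234, 0.0874]
orientation: [[-0.998, -0.067, 0.001], [-0.067, 0.998, -0.001], [-0.001, -0.001, -1.0]]
wrist_force: [1.0, -0.4, -0.7]
gripper_width: -0.001
```

All four keys are tapped: keys 2–4 are free and key 1 is latched. Now the firm press on key 1.

Request:
carry_out(
  moves=[
    [0,1,0,12,0],
    [0,1,0,20,0],
    [0,1,0,23,0],
    [0,1,0,24,0],
    [0,1,0,26,0],
    [0,1,0,28,0],
    [0,1,0,30,0],
    [0,1,0,31,0],
    [0,1,0,32,0],
    [0,1,0,32,0],
  ],
)

```text
time: 9.85
ee_pos: [0.5867, 0.1219, 0.0571]
orientation: [[-0.998, -0.065, -0.0], [-0.065, 0.998, -0.001], [0.001, -0.001, -1.0]]
wrist_force: [-7.4, -2.3, 12.7]
gripper_width: 0.001
```

Request:
carry_out(
  moves=[
    [0,0,0,1,0],
    [0,0,0,1.5,0],
    [0,0,0,1.5,0],
  ],
)

```text
time: 10.1
ee_pos: [0.5867, 0.1219, 0.0569]
orientation: [[-0.998, -0.065, 0.0], [-0.065, 0.998, -0.001], [-0.0, -0.001, -1.0]]
wrist_force: [-8.8, -2.6, 20.3]
gripper_width: 0.002
```

Request:
carry_out(
  moves=[
    [0,0,0,-3,0],
    [0,0,0,-8,0],
    [0,0,0,-16,0],
    [0,0,0,-40,0],
    [0,0,0,-80,0],
    [0,40,0,-110,0],
    [0,80,0,-110,0],
    [0,110,0,-110,0],
    [0,110,0,-110,0],
    [0,110,0,-110,0],
  ],
)

```text
time: 10.93
ee_pos: [0.4752, 0.1154, 0.1634]
orientation: [[-0.998, -0.066, -0.001], [-0.066, 0.998, -0.0], [0.001, -0.0, -1.0]]
wrist_force: [0.1, -0.9, 0.7]
gripper_width: -0.002
```

Run:
```python
from rig import bot,viewer
import cv2
s=bot.read_state(); print(s['ee_pos'],s['wrist_force'])
for n in ("side","wrist","top"): cv2.imwrite(f"pics/{n}6.png",viewer.capture(n)["img"][:,:,::-1])
im=cv2.imread("pics/side6.png")[200:320,240:400]; cv2.imwrite("pics/side6c.png",cv2.resize(im,None,fx=4,fy=4,interpolation=cv2.INTER_CUBIC))
```

```text
[0.47515892 0.11544474 0.16344351] [ 0.07375973 -0.91367782  0.69280794]
```

View pics/side6c.png

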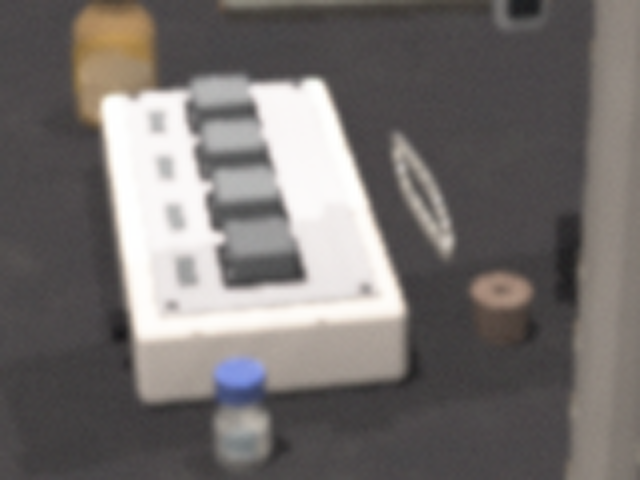

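View pics/wrist6.png

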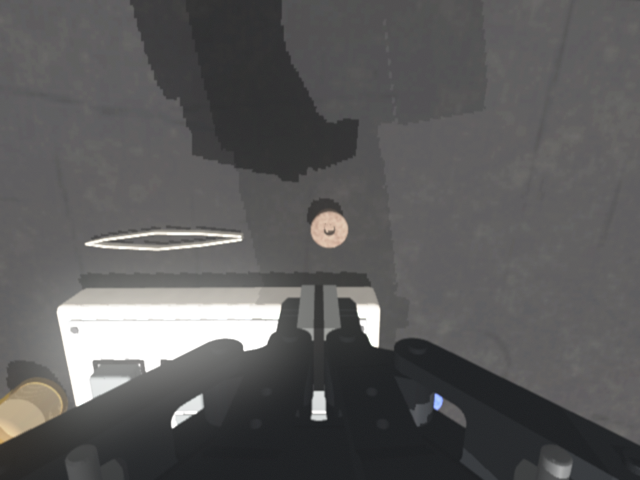

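View pics/top6.png

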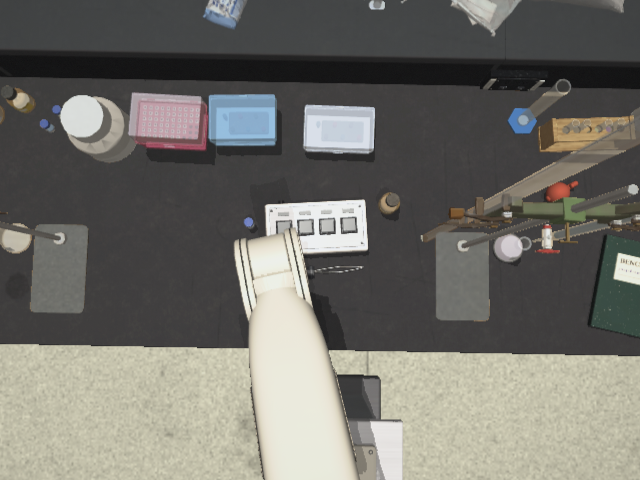

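In the side view the near key, at (262,250) in the crop, now shows its full skirt like the other three. Everything round the box stands where it was, and the robot touches nothing.

```bash
python3 -c "
from rig import bot
print(bot.read_state()['qvel']); bot.close_job()"
```

```text
[ 0.07821114  1.0476982   0.84265251  0.08563911 -0.01056452  0.04327208]
the job is handed in; nothing more can be done
```

I tapped the four keys left to right with the shut fingertips, and the left-most was the latched one. I then pressed it to its stop and let go, and it sprang up.

- **Taps:** The left-most key stayed stiff at a fingertip height of about 55 mm (5.6 N). The other three gave about 2 mm at 3.3–3.4 N, as free keys should.
- **Press:** The left-most key reached its stop at about 49 mm with 20 N.
- **Last checks:** In the side picture all four keys stand level. The stopper, vial, tweezers and bottle look unmoved; I judged this by eye and did not measure it again. The gripper hangs free at z = 0.16 m in front of the keys, with under 1.2 N on the wrist, which is noise. I handed the job in just after 10.9 s on the clock.
- **Disagreement:** The two-camera key heights came out 2–5 mm lower than the stated values: 51 mm against 55 for the left-most key, and 56–59 mm against 61 for the others. The order was right, and the heights felt on contact agreed with the stated ones.

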